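Find the concealed catch of the stone case

TASK

Open the grey stone case: one of the six identical plates flush in its flat top is the concealed catch, and only feel tells which. Feel across the plates with the fingertips, pressing gently, until one gives, and press that one in so that the drawer springs out of the front; then take the hand away and leave the drawer sprung out. Nothing is to be picked up or carried: leave the things standing round the case where they are.

Things in the scene. Friction and masses are not known exactly. Their poses are not given: they have to be found in the camera images.
- case: low grey metal case, 140 (its x) x 198 (its y) x 54 mm tall, fixed to the table, turned by up to about 20 degrees. Origin at the centre of its underside on the table; its -x side is the drawer front, which faces the robot; z up
- panel (a point): centre of the case's flat top, 54 mm above the table, axes as the case's. Six identical bare-metal plates, each 53.5 mm square and level with the top, lie in two rows of three: their centres are at x = -29 or +29 mm and y = -58, 0 or +58 mm from this point, along the case's axes, with flush 2.4 mm ribs between them. Five are fixed and feel hard (they give less than 1 mm under 10 N); one, in any of the six places, is the spring catch
- catch (a joint): travel of the one plate that is the catch: 0 = flush, 0.004 m = fully pressed straight down; it starts to give at about 2.6 N, takes about 5 N to press home, lets the drawer go at about 0.0025 m, and springs back when released
- drawer (a joint): how far the drawer has come out of the case toward its -x side: 0 = shut and latched, 0.04 m = at its stop. A spring pushes it out as soon as the catch is pressed; its front is flush and has no handle
- index_gear: brass-coloured toothed index gear, 50 mm across, 16 mm tall, lying flat at the left of the case; origin at the centre of its underside. Bystander, leave alone
- folding_loupe: folding loupe, 42x62x17 mm, lying behind the left end of the case; origin under its centre. Bystander, leave alone
- small_jar: small jar with a ribbed white cap, 30 mm across, 42 mm tall, standing behind the case; origin at the centre of its underside. Bystander, leave alone
- dish: shallow round dish, 45 mm across, 10 mm tall, behind the case; origin at the centre of its underside. Bystander, leave alone
- thin_brush: thin brush, 140 mm long, lying on the table to the right of the case; origin under its centre. Bystander, leave alone

How it is judged:
At the end, for the whole second after the job is handed in: The drawer stands at least 30 mm out, the catch plate is back within 1 mm of flush, and none of the bystanders is more than 30 mm from where it stood (value of joint drawer above 0.03 m and value of joint catch below 0.001 m and distance of each of index_gear, folding_loupe, small_jar, dish, thin_brush from where it was at the start of the episode below 0.03 m); the robot touches nothing.
It fails at once if a bystander (gear, loupe, jar, dish, brush) is lifted, carried or pushed more than 30 mm (distance of any of index_gear, folding_loupe, small_jar, dish, thin_brush from where it was at the start of the episode above 0.03 m).
It fails at once if the fingers press anything with more than 60 N (not gently) (contact force between the fingers and anything else above 60 N).
It also fails if it takes over 58 s, if anything falls off the work surface, if the arm or the gripper's body presses on something with over 40 N, if the wrist force passes 120 N, or if a joint passes its speed limit or range.

ROBOT

A 7-joint arm with a two-finger parallel gripper is mounted at the origin on a cart in front of the work surface, level with it; the furniture and walls round the work are solid. World frame = base frame: x ahead of the robot, y to its left, z up, the work surface at z = 0. Lengths are in m, angles in rad, forces in N, time in s.
With the tool pointing down it reaches from about 0.4 to 0.9 m from the base axis. Payload 5.6 kg.
Tool frame: the origin (TCP) lies at the centre of the arm's flange, where the gripper is bolted on; the fingertips stand 190 mm ahead of it and the grasp point (between the pads) lies 171 mm ahead of it; z points along the fingers, x is the direction in which the jaws open and shut, and the axes are right-handed (so a half turn about z gives the same grasp; the last joint's range is limited). The gripper opens to 92 mm and grips with 3 to 60 N. Pads are 20 mm wide; open, the fingers measure 128 mm over their backs; the gripper's body (75 mm by 189 mm) begins 69 mm behind the grasp point.
Start: joints at [1.087, 0.468, -0.012, 1.603, 0.006, 1.071, -0.056], TCP at [0.277, -0.588, 0.405] pointing down, gripper open.
Joint ranges: [-2.53, 2.53], [-0.31, 2.02], [-1.57, 1.55], [0.28, 2.44], [-1.29, 4.43], [0.15, 1.84], [-2.92, 2.92]. Speed limits (rad/s): [2.57, 2.57, 3.14, 3.14, 3.14, 3.14, 3.14].

INTERFACE

Orientations are given as a unit quaternion [x, y, z, w].
In Python, from bench import sense, snapshot, camera_params, job_done, regions_of gives the robot as it stands. The module is installed in compiled form; this text tells all that it offers.
- The arm moves only by the shell command python3 -m inch 'ROWS' [OPENING] [FORCE]. ROWS is JSON, a list of rows, each an object of numbers: "tx", "ty", "tz": the shift along the tool's x, y, z in cm; "spin": the turn about the tool's z in rad. A call has 1 to 12 rows; each row is the pose to reach, as a shift and turn from the pose commanded when the call began, along the tool's axes at that moment; what a row does not reach only later rows make up. A row lasts 1/12 s, in which the tool goes at most 41.7 mm and 7.16 degrees, less where a joint would pass 70% of its speed; a pose out of reach is approached as far as the arm can. A call with a gripper value outside its range is refused whole. OPENING is the closure in counts, from 0 (fully open) to 255 (shut), set as the call begins (- or left out, the last holds). The fingers move at their own pace and stop on an object; FORCE is the grip in N (left out, the last holds). Time passes only in rows, so rows that repeat a pose let the fingers close. It gives the time, the measured TCP pose, the force and the opening at its end, in the units of the state.
- sense(): the state, without advancing time (a new reading comes with each control period).
- snapshot(name): name is "scene" or "top" or "wrist"; returns (picture, depth): 420x560x3 uint8, red, green, blue; 420x560 float32, m along the optical axis (not along the pixel's ray), 0 where there is no reading.
- camera_params(name): a dict with "fx", "fy", "cx", "cy" (pixels), "rvec" (rotation vector, rad) and "tvec" (3), from world to camera coordinates, as OpenCV has them. Camera axes: x right, y down, z forward; pixel columns grow to the right and rows downward; lengths in m; the calibration is good to about 2 mm. A picture is of the moment at which its call begins: read the wrist's pose just before it. camera_params takes no time and is no camera call; for the wrist camera it gives the pose at the moment of the call.
- job_done(): hands the job in, once; it reports no verdict.
Trained networks look in the newest picture that a camera, given by its name, has taken for a name from the list of things; names that differ only in an ending like _2 or _b are one class to them, and where a whole thing is asked for, a point or a joint stands for the part that bears it (a point fixed in the world has none). Each returns a list of dicts, best first, with "conf" (0 to 1); they miss things now and then, are a little off and sometimes report something else, mostly with a low value. They report only what shows in the picture. A call takes as long as a camera call.
- regions_of(camera, label): "mask" (420x560 bool, what is visible of it) and "bbox" ([left, top, right, bottom] in pixels, round what is visible of it).
The state is a dict: "time": time; "joint_positions": joint angles; "joint_vel": joint speeds; "effort": joint torques, N m; "position": TCP position; "eef_rot": TCP orientation; "force": force on the tool from outside, world axes, zero at the start; "ft_torque": the same for the moment, N m; "grip_width": opening from 0.0 (shut) to 1.0 (fully open).
Only numpy, scipy, OpenCV 4.12 (cv2) and the standard library are available. Lean on these libraries where they do the work, as an engineer would, in place of code of your own. Each camera call takes 0.05 s, during which the arm holds its last target.

## Working session

There is one attempt and no reset: what is moved stays moved. The work goes in short steps, Python scripts to look and compute and a shell command to move; the robot and the scene stay as the last step left them, time stands still between calls to the robot, and variables do not carry over. Pictures are saved under pics/ and viewed, and the job is handed in when it is done.

```bash
mkdir -p pics; python3 - <<'E'
from bench import *
import cv2
s=sense();print({k:(v if not hasattr(v,'__len__') else [round(float(x),4) for x in v]) for k,v in s.items()})
for n in("scene","top"):
    p,d=snapshot(n);cv2.imwrite(f"pics/{n}0.png",p[:,:,::-1])
    c=camera_params(n);print(n,c)
    for l in("case","index_gear"):
        for r in regions_of(n,l)[:2]:print(l,r["conf"],r["bbox"])
E
```

```text
{'time': 0.0, 'joint_positions': [1.0871, 0.4684, -0.0116, 1.6036, 0.006, 1.0714, -0.0563], 'joint_vel': [-0.0002, -0.0009, -0.0002, -0.0001, -0.0004, 0.0003, -0.0005], 'effort': [0.0001, -52.0577, -0.012, -24.3747, -0.0565, 0.0174, 0.0002], 'position': [0.2771, -0.5877, 0.4037], 'eef_rot': [0.8446, -0.5355, -0.0008, -0.0004], 'force': [-0.3575, -0.2777, -0.1928], 'ft_torque': [0.0161, -0.0214, -0.0486], 'grip_width': 0.9977492556806988}
scene {'fx': 440.28190578275814, 'fy': 440.28190578275814, 'cx': 278.19216686121473, 'cy': 206.5086321476373, 'rvec': array([ 0.97752995, -2.6011297 ,  0.8931281 ]), 'tvec': array([0.4884281 , 0.26088736, 0.71148221])}
case 0.87 [195.3, 192.4, 323.3, 311.9]
index_gear 0.6 [168.9, 275.0, 193.7, 302.9]
top {'fx': 411.13420091674436, 'fy': 411.13420091674436, 'cx': 288.9989188208013, 'cy': 206.85588196011713, 'rvec': array([ 2.2321251 , -1.95531308,  0.20726099]), 'tvec': array([0.03262418, 0.56933372, 0.91435636])}
case 0.88 [209.1, 182.1, 297.2, 250.0]
index_gear 0.77 [191.7, 177.6, 212.8, 198.9]
```

View pics/scene0.png

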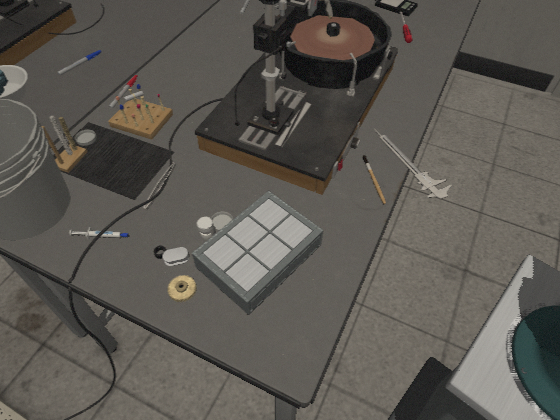

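View pics/top0.png

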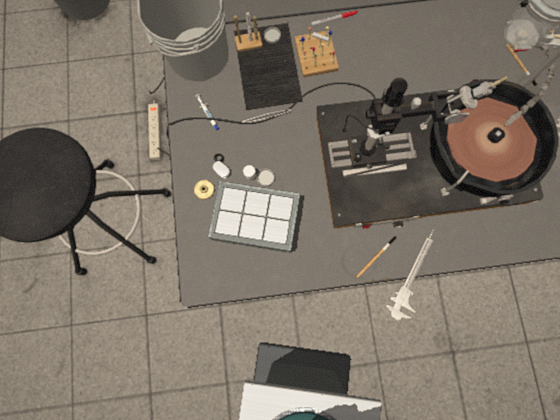

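The scene view shows the case centred near (258,248) and the top view near (255,216), with six plates. The gear, loupe, jar and dish lie along its far-left side. The brush is to the right, at (375,257) in the top view. Next I'll fit the case pose.

```bash
cat > h.py <<'E'
from bench import *
import numpy as np, cv2
from scipy.spatial.transform import Rotation as R
def cloud(n,d):
    c=camera_params(n);v,u=np.mgrid[:420,:560]
    P=np.stack([(u-c['cx'])/c['fx']*d,(v-c['cy'])/c['fy']*d,d],-1)
    Rm=cv2.Rodrigues(c['rvec'])[0]
    return (P-c['tvec'])@Rm
def proj(n,X):
    c=camera_params(n);K=np.array([[c['fx'],0,c['cx']],[0,c['fy'],c['cy']],[0,0,1]])
    return cv2.projectPoints(np.float64(X),c['rvec'],c['tvec'],K,None)[0][:,0]
E
python3 - <<'E'
from h import *
for n in("scene","top"):
    p,d=snapshot(n);W=cloud(n,d)
    m=regions_of(n,"case")[0]["mask"]&(d>0)
    z=W[m][:,2];print(n,np.percentile(z,[2,20,50,80,98]))
    zt=np.percentile(z,60)
    Q=W[m&(abs(W[...,2]-zt)<.008)][:,:2]
    print(cv2.minAreaRect((Q*1000).astype(np.float32)))
    for l in["index_gear","folding_loupe","small_jar","dish","thin_brush"]:
        r=regions_of(n,l)
        if r: 
            P=W[r[0]["mask"]&(d>0)];print(l,r[0]["conf"],np.median(P,0).round(3),P.max(0).round(3))
    cv2.imwrite(f"pics/{n}z.png",cv2.resize(p[160:330,150:350] if n=="scene" else p[140:280,170:350],None,fx=4,fy=4,interpolation=2)[:600,:800,::-1])
E
```

```text
scene [8.79922082e-05 2.97642907e-02 5.22755550e-02 5.38851367e-02
 5.54834417e-02]
((531.6177978515625, 187.4064483642578), (199.89285278320312, 141.59616088867188), 88.45863342285156)
index_gear 0.91 [0.585 0.331 0.009] [0.613 0.354 0.018]
small_jar 0.62 [0.637 0.222 0.04 ] [0.659 0.234 0.045]
dish 0.67 [0.646 0.177 0.002] [0.671 0.206 0.054]
thin_brush 0.44 [ 0.48  -0.118  0.007] [ 0.526 -0.075  0.011]
top [0.01420378 0.05157578 0.05377671 0.05547046 0.05784855]
((532.3531494140625, 189.14666748046875), (198.1633758544922, 140.3608856201172), 88.33838653564453)
index_gear 0.81 [0.589 0.329 0.009] [0.616 0.359 0.02 ]
folding_loupe 0.77 [0.647 0.296 0.016] [0.686 0.316 0.022]
small_jar 0.65 [0.64  0.218 0.041] [0.671 0.234 0.046]
dish 0.61 [0.644 0.183 0.003] [0.668 0.205 0.012]
thin_brush 0.55 [ 0.469 -0.11   0.008] [ 0.53  -0.076  0.013]
```

```bash
cat >> h.py <<'E'
C=np.array([.532,.1885]);YAW=np.deg2rad(-1.6)
M=np.array([[np.cos(YAW),-np.sin(YAW)],[np.sin(YAW),np.cos(YAW)]])
PL={f"{a}{b}":C+M@np.array([x,y]) for a,x in(("N",-.029),("F",.029)) for b,y in(("R",-.058),("M",0),("L",.058))}
def go(k,z,yaw=-1.6-90):
    s=sense();Rt=R.from_quat(s['eef_rot']);d=np.r_[PL[k] if isinstance(k,str) else k,z]-s['position']
    tx=Rt.as_matrix()[:,0];a=np.rad2deg(np.arctan2(tx[1],tx[0]))
    print(k,"t_cm",(Rt.inv().apply(d)*100).round(2),"spin",np.deg2rad(a-yaw).round(3),"toolz",Rt.as_matrix()[:,2].round(3))
E
python3 - <<'E'
from h import *
for n in("scene","top"):
    p,d=snapshot(n);W=cloud(n,d)
    print([ (k,v.round(3)) for k,v in PL.items()]) if n=="top" else 0
    m=(d>0)&(W[...,2]>.12)&(W[...,0]>.2)&(W[...,0]<1)&(W[...,1]>-.6)&(W[...,1]<.45)
    for y in np.arange(-.6,.45,.1):
        q=W[m&(W[...,1]>=y)&(W[...,1]<y+.1)]
        if len(q):print(n,round(y,1),"minx",q[:,0].min().round(2),"maxz",q[:,2].max().round(2))
    im=p[:,:,::-1].copy()
    for v in PL.values():
        for sx in(-1,1):
            for sy in(-1,1):
                w=v+M@np.array([sx,sy])*.02675
                q=proj(n,[[*w,.054]])[0]; cv2.circle(im,tuple(int(t) for t in q),0,(0,0,255),-1)
    im=im[170:330,160:360] if n=="scene" else im[150:280,170:350]
    cv2.imwrite(f"pics/{n}o.png",cv2.resize(im,None,fx=3.7,fy=3.7,interpolation=0))
go("NR",.29)
go("NR",.404)
E
```

```text
scene -0.5 minx 0.65 maxz 0.15
scene -0.4 minx 0.62 maxz 0.18
scene -0.3 minx 0.64 maxz 0.28
scene -0.2 minx 0.72 maxz 0.31
scene -0.1 minx 0.68 maxz 0.35
scene -0.0 minx 0.75 maxz 0.19
scene 0.3 minx 0.87 maxz 0.2
scene 0.4 minx 0.86 maxz 0.2
[('NR', array([0.501, 0.131])), ('NM', array([0.503, 0.189])), ('NL', array([0.505, 0.247])), ('FR', array([0.559, 0.13 ])), ('FM', array([0.561, 0.188])), ('FL', array([0.563, 0.246]))]
top -0.5 minx 0.65 maxz 0.27
top -0.4 minx 0.62 maxz 0.4
top -0.3 minx 0.64 maxz 0.39
top -0.2 minx 0.72 maxz 0.32
top -0.1 minx 0.68 maxz 0.39
top -0.0 minx 0.75 maxz 0.19
top 0.3 minx 0.87 maxz 0.2
top 0.4 minx 0.87 maxz 0.2
NR t_cm [-55.49 -50.95  11.47] spin 0.469 toolz [-0.  0. -1.]
NR t_cm [-55.49 -50.95   0.07] spin 0.469 toolz [-0.  0. -1.]
```

View pics/topo.png

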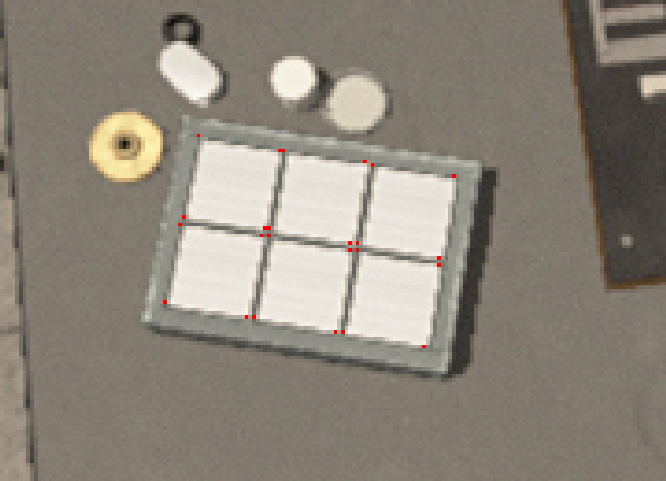

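View pics/sceneo.png

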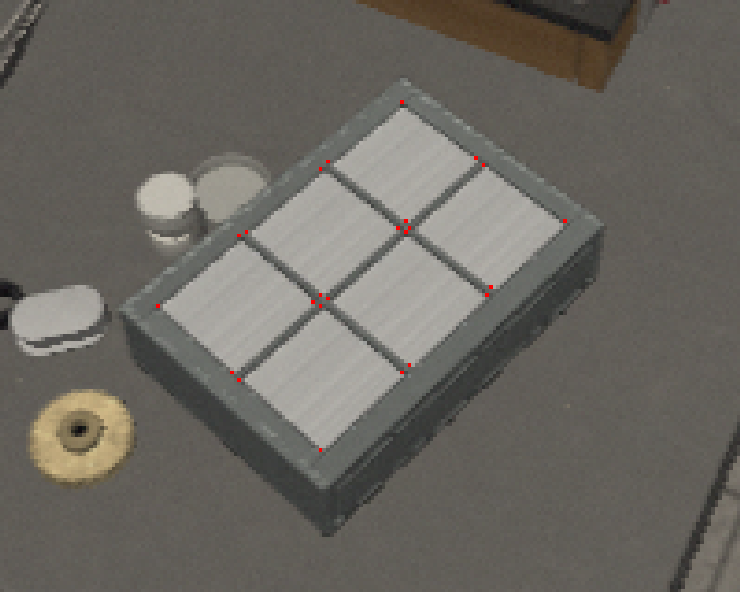

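The projected corners sit on the plate edges in both views, at about 1–2 mm. The path over to the case clears the tall things. Moving across with the gripper closed.

```bash
python3 -m inch '[{"tx":-2,"ty":-1.8,"spin":0.04},{"tx":-4.5,"ty":-4.1,"spin":0.08},{"tx":-7,"ty":-6.4,"spin":0.12},{"tx":-9.5,"ty":-8.7,"spin":0.16},{"tx":-12,"ty":-11,"spin":0.2},{"tx":-14.5,"ty":-13.3,"spin":0.24},{"tx":-17,"ty":-15.6,"spin":0.28},{"tx":-19.5,"ty":-17.9,"spin":0.32},{"tx":-22,"ty":-20.2,"spin":0.36},{"tx":-24.5,"ty":-22.5,"spin":0.4},{"tx":-27,"ty":-24.8,"spin":0.44},{"tx":-29.5,"ty":-27.1,"spin":0.469}]' 255 10; python3 -c "
from h import *
go('NR',.404);go('NR',.27)"
```

```text
NR t_cm [-55.49 -50.95   0.07] spin 0.469 toolz [-0.  0. -1.]
NR t_cm [-55.49 -50.95  13.47] spin 0.469 toolz [-0.  0. -1.]invalid input at $[0]: expected keys tx, ty, tz, spin
```

```bash
python3 -m inch '[{"tx":-2,"ty":-1.8,"tz":0,"spin":0.04},{"tx":-4.5,"ty":-4.1,"tz":0,"spin":0.08},{"tx":-7,"ty":-6.4,"tz":0,"spin":0.12},{"tx":-9.5,"ty":-8.7,"tz":0,"spin":0.16},{"tx":-12,"ty":-11,"tz":0,"spin":0.2},{"tx":-14.5,"ty":-13.3,"tz":0,"spin":0.24},{"tx":-17,"ty":-15.6,"tz":0,"spin":0.28},{"tx":-19.5,"ty":-17.9,"tz":0,"spin":0.32},{"tx":-22,"ty":-20.2,"tz":0,"spin":0.36},{"tx":-24.5,"ty":-22.5,"tz":0,"spin":0.4},{"tx":-27,"ty":-24.8,"tz":0,"spin":0.44},{"tx":-29.5,"ty":-27.1,"tz":0,"spin":0.469}]' 255 10; python3 -c "
from h import *
go('NR',.404);go('NR',.27)"
```

```text
time: 2.1
position: [0.3967, -0.2038, 0.405]
eef_rot: [-0.696, 0.718, -0.0, 0.0]
force: [0.4, -0.0, -0.3]
grip_width: 0.153
NR t_cm [-33.82  -9.45   0.09] spin -0.002 toolz [ 0.001 -0.001 -1.   ]
NR t_cm [-33.82  -9.44  13.49] spin -0.002 toolz [ 0.001 -0.001 -1.   ]
```

```bash
python3 -m inch '[{"tx":-3,"ty":-0.8,"tz":0,"spin":0},{"tx":-6.3,"ty":-1.7,"tz":0.5,"spin":0},{"tx":-9.6,"ty":-2.6,"tz":1.5,"spin":0},{"tx":-12.9,"ty":-3.5,"tz":3,"spin":0},{"tx":-16.2,"ty":-4.5,"tz":4.5,"spin":0},{"tx":-19.5,"ty":-5.4,"tz":6,"spin":0},{"tx":-22.8,"ty":-6.3,"tz":7.5,"spin":0},{"tx":-26,"ty":-7.2,"tz":9,"spin":0},{"tx":-29,"ty":-8.1,"tz":10.3,"spin":0},{"tx":-31.5,"ty":-8.8,"tz":11.5,"spin":0},{"tx":-33.3,"ty":-9.3,"tz":12.5,"spin":0},{"tx":-33.8,"ty":-9.45,"tz":13,"spin":0}]' 255 10; python3 -m inch '[{"tx":0,"ty":0,"tz":0.3,"spin":0},{"tx":0,"ty":0,"tz":0.5,"spin":0},{"tx":0,"ty":0,"tz":0.5,"spin":0},{"tx":0,"ty":0,"tz":0.5,"spin":0}]'; python3 -c "
from h import *
go('NR',.244);print(sense())"
```

```text
time: 3.1
position: [0.5007, 0.133, 0.2736]
eef_rot: [-0.699, 0.715, 0.001, 0.0]
force: [-0.8, 0.8, -0.2]
grip_width: 0.009
time: 3.43
position: [0.5006, 0.1282, 0.2701]
eef_rot: [-0.696, 0.718, -0.0, -0.0]
force: [0.1, -0.5, 0.1]
grip_width: 0.003
NR t_cm [-0.32 -0.06  2.61] spin -0.003 toolz [ 0.001 -0.001 -1.   ]
{'time': 3.4333, 'joint_positions': array([-0.05014134,  0.46331336, -0.32439103,  2.01127651,  0.2242481 ,
        0.70029152, -2.11639035]), 'joint_vel': array([ 1.72349049e-03, -3.39191256e-03, -4.45496639e-03, -5.44089502e-03,
        3.48989814e-05,  5.84892056e-04, -2.17509387e-03]), 'effort': array([-2.74208346e-01, -4.31792057e+01, -3.49356897e+00, -1.74418885e+01,
        2.33479048e-02, -7.44077540e-02,  2.52370504e-03]), 'position': array([0.50063794, 0.12816665, 0.27010158]), 'eef_rot': array([-6.96201707e-01,  7.17846069e-01, -4.46182445e-04, -6.93761683e-05]), 'force': array([ 0.08062541, -0.457298  ,  0.06353715]), 'ft_torque': array([ 0.0663075 , -0.00019641,  0.01094305]), 'grip_width': 0.0025668700459817993}
```

```bash
python3 -m inch '[{"tx":-0.2,"ty":0,"tz":0.8,"spin":0},{"tx":-0.3,"ty":0,"tz":1.6,"spin":0},{"tx":-0.3,"ty":0,"tz":2.2,"spin":0},{"tx":-0.3,"ty":0,"tz":2.4,"spin":0},{"tx":-0.3,"ty":0,"tz":2.4,"spin":0}]';python3 -m inch '[{"tx":0,"ty":0,"tz":0.1,"spin":0},{"tx":0,"ty":0,"tz":0.2,"spin":0},{"tx":0,"ty":0,"tz":0.2,"spin":0}]'; python3 -m inch '[{"tx":0,"ty":0,"tz":0.05,"spin":0},{"tx":0,"ty":0,"tz":0.1,"spin":0},{"tx":0,"ty":0,"tz":0.1,"spin":0}]'
```

```text
time: 3.85
position: [0.5003, 0.1325, 0.2448]
eef_rot: [-0.697, 0.717, 0.0, -0.001]
force: [0.4, -0.7, -0.1]
grip_width: 0.006
time: 4.1
position: [0.5007, 0.1328, 0.2441]
eef_rot: [-0.697, 0.717, -0.0, -0.0]
force: [-2.0, -0.1, 5.6]
grip_width: 0.004
time: 4.35
position: [0.5007, 0.1329, 0.2437]
eef_rot: [-0.697, 0.717, -0.0, -0.0]
force: [-3.5, -2.1, 10.1]
grip_width: 0.006
```

NR is hard: 10 N at z = 0.2437, with no give. Next is NM.

```bash
python3 -m inch '[{"tx":0,"ty":0,"tz":-0.6,"spin":0},{"tx":-1.5,"ty":0,"tz":-1,"spin":0},{"tx":-3.5,"ty":0,"tz":-1,"spin":0},{"tx":-5.2,"ty":0,"tz":-1,"spin":0},{"tx":-5.8,"ty":0,"tz":-1,"spin":0},{"tx":-5.8,"ty":0,"tz":-0.9,"spin":0},{"tx":-5.8,"ty":0,"tz":-0.4,"spin":0},{"tx":-5.8,"ty":0,"tz":-0.2,"spin":0},{"tx":-5.8,"ty":0,"tz":-0.1,"spin":0},{"tx":-5.8,"ty":0,"tz":-0.05,"spin":0},{"tx":-5.8,"ty":0,"tz":0,"spin":0},{"tx":-5.8,"ty":0,"tz":0,"spin":0}]';python3 -c "
from h import *
go('NM',.244)"
```

```text
time: 5.35
position: [0.5023, 0.1896, 0.2435]
eef_rot: [-0.696, 0.718, -0.0, -0.001]
force: [-3.3, -1.8, 12.2]
grip_width: 0.004
NM t_cm [ 0.03 -0.07 -0.05] spin -0.002 toolz [-0.001 -0.001 -1.   ]
```

NM is hard too: 12 N, no give. Next is NL.

```bash
python3 -m inch '[{"tx":0,"ty":0,"tz":-0.6,"spin":0},{"tx":-1.5,"ty":0,"tz":-1,"spin":0},{"tx":-3.5,"ty":0,"tz":-1,"spin":0},{"tx":-5.2,"ty":0,"tz":-1,"spin":0},{"tx":-5.8,"ty":0,"tz":-1,"spin":0},{"tx":-5.8,"ty":0,"tz":-0.9,"spin":0},{"tx":-5.8,"ty":0,"tz":-0.4,"spin":0},{"tx":-5.8,"ty":0,"tz":-0.2,"spin":0},{"tx":-5.8,"ty":0,"tz":-0.1,"spin":0},{"tx":-5.8,"ty":0,"tz":-0.05,"spin":0},{"tx":-5.8,"ty":0,"tz":0,"spin":0},{"tx":-5.8,"ty":0,"tz":0,"spin":0}]';python3 -c "
from h import *
go('NL',.244);go('FL',.244)"
```

```text
time: 6.35
position: [0.5039, 0.2478, 0.2435]
eef_rot: [-0.696, 0.718, -0.0, -0.001]
force: [-3.0, -0.8, 11.9]
grip_width: 0.002
NL t_cm [ 0.04 -0.07 -0.05] spin -0.002 toolz [-0.001 -0.001 -1.   ]
FL t_cm [ 0.03 -5.87 -0.05] spin -0.002 toolz [-0.001 -0.001 -1.   ]
```

NL is hard. Next is FL.

```bash
python3 -m inch '[{"tx":0,"ty":0,"tz":-0.6,"spin":0},{"tx":0,"ty":-1.5,"tz":-1,"spin":0},{"tx":0,"ty":-3.5,"tz":-1,"spin":0},{"tx":0,"ty":-5.2,"tz":-1,"spin":0},{"tx":0,"ty":-5.8,"tz":-1,"spin":0},{"tx":0,"ty":-5.8,"tz":-0.9,"spin":0},{"tx":0,"ty":-5.8,"tz":-0.4,"spin":0},{"tx":0,"ty":-5.8,"tz":-0.2,"spin":0},{"tx":0,"ty":-5.8,"tz":-0.1,"spin":0},{"tx":0,"ty":-5.8,"tz":-0.05,"spin":0},{"tx":0,"ty":-5.8,"tz":0,"spin":0},{"tx":0,"ty":-5.8,"tz":0,"spin":0}]';python3 -c "
from h import *
go('FL',.244);go('FM',.244)"
```

```text
time: 7.35
position: [0.5609, 0.247, 0.2436]
eef_rot: [-0.697, 0.717, -0.0, -0.001]
force: [-4.2, -2.9, 10.8]
grip_width: 0.005
FL t_cm [ 0.13 -0.18 -0.04] spin 0.0 toolz [-0.001 -0.002 -1.   ]
FM t_cm [ 5.93 -0.18 -0.03] spin 0.0 toolz [-0.001 -0.002 -1.   ]
```

FL is hard. Next is FM.

```bash
python3 -m inch '[{"tx":0,"ty":0,"tz":-0.6,"spin":0},{"tx":1.5,"ty":0,"tz":-1,"spin":0},{"tx":3.5,"ty":0,"tz":-1,"spin":0},{"tx":5.2,"ty":0,"tz":-1,"spin":0},{"tx":5.8,"ty":0,"tz":-1,"spin":0},{"tx":5.8,"ty":0,"tz":-0.9,"spin":0},{"tx":5.8,"ty":0,"tz":-0.4,"spin":0},{"tx":5.8,"ty":0,"tz":-0.2,"spin":0},{"tx":5.8,"ty":0,"tz":-0.1,"spin":0},{"tx":5.8,"ty":0,"tz":-0.05,"spin":0},{"tx":5.8,"ty":0,"tz":0,"spin":0},{"tx":5.8,"ty":0,"tz":0,"spin":0}]';python3 -c "
from h import *
go('FM',.244);go('FR',.244)"
```

```text
time: 8.35
position: [0.5599, 0.1905, 0.2436]
eef_rot: [-0.698, 0.716, 0.0, -0.0]
force: [-3.1, -1.8, 10.5]
grip_width: 0.004
FM t_cm [ 0.28 -0.12 -0.04] spin 0.001 toolz [-0.001 -0.    -1.   ]
FR t_cm [ 6.08 -0.11 -0.04] spin 0.001 toolz [-0.001 -0.    -1.   ]
```

FM is hard, which leaves FR.

```bash
python3 -m inch '[{"tx":0,"ty":0,"tz":-0.6,"spin":0},{"tx":1.5,"ty":0,"tz":-1,"spin":0},{"tx":3.5,"ty":0,"tz":-1,"spin":0},{"tx":5.2,"ty":0,"tz":-1,"spin":0},{"tx":6,"ty":-0.1,"tz":-1,"spin":0},{"tx":6,"ty":-0.1,"tz":-0.9,"spin":0},{"tx":6,"ty":-0.1,"tz":-0.4,"spin":0},{"tx":6,"ty":-0.1,"tz":-0.2,"spin":0},{"tx":6,"ty":-0.1,"tz":-0.1,"spin":0},{"tx":6,"ty":-0.1,"tz":-0.05,"spin":0},{"tx":6,"ty":-0.1,"tz":0,"spin":0},{"tx":6,"ty":-0.1,"tz":0,"spin":0}]';python3 -c "
from h import *
go('FR',.244)"
```

```text
time: 9.35
position: [0.5594, 0.1304, 0.2428]
eef_rot: [-0.698, 0.717, 0.0, 0.0]
force: [-1.1, 2.7, 2.8]
grip_width: 0.005
FR t_cm [ 0.07 -0.   -0.12] spin 0.001 toolz [ 0.     0.001 -1.   ]
```

FR gives: it reads only 2.8 N and the tips are lower. Pressing it in.

```bash
python3 -m inch '[{"tx":0,"ty":0,"tz":0.1,"spin":0},{"tx":0,"ty":0,"tz":0.2,"spin":0},{"tx":0,"ty":0,"tz":0.3,"spin":0},{"tx":0,"ty":0,"tz":0.35,"spin":0},{"tx":0,"ty":0,"tz":0.4,"spin":0},{"tx":0,"ty":0,"tz":0.4,"spin":0}]'; python3 - <<'E'
from h import *
for n in("scene","top"):
    p,d=snapshot(n);cv2.imwrite(f"pics/{n}1.png",p[:,:,::-1])
E
```

```text
time: 9.85
position: [0.5595, 0.1303, 0.2404]
eef_rot: [-0.697, 0.717, 0.0, 0.0]
force: [-5.7, 2.5, 17.3]
grip_width: 0.006
```

View pics/scene1.png

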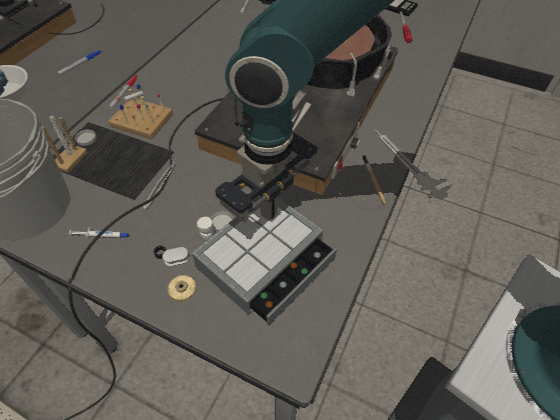

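The drawer has sprung out along the front, from (262,305) to (325,250), and shows its coloured contents. Bystanders are unmoved. Lifting straight up, clear of the case.

```bash
python3 -m inch '[{"tx":0,"ty":0,"tz":-0.4,"spin":0},{"tx":0,"ty":0,"tz":-1.5,"spin":0},{"tx":0,"ty":0,"tz":-3.5,"spin":0},{"tx":0,"ty":0,"tz":-6,"spin":0},{"tx":0,"ty":0,"tz":-8.5,"spin":0},{"tx":0,"ty":0,"tz":-11,"spin":0},{"tx":1,"ty":1,"tz":-13,"spin":0},{"tx":3,"ty":2,"tz":-14.5,"spin":0},{"tx":6,"ty":4,"tz":-16,"spin":0},{"tx":9,"ty":6,"tz":-16,"spin":0},{"tx":12,"ty":8,"tz":-16,"spin":0},{"tx":14,"ty":9,"tz":-16,"spin":0}]'; python3 -m inch '[{"tx":1,"ty":0.5,"tz":0,"spin":0},{"tx":1.5,"ty":0.7,"tz":0,"spin":0},{"tx":1.5,"ty":0.7,"tz":0,"spin":0},{"tx":1.5,"ty":0.7,"tz":0,"spin":0},{"tx":1.5,"ty":0.7,"tz":0,"spin":0}]'
python3 - <<'E'
from h import *
for n in("scene","top"):
    p,d=snapshot(n);cv2.imwrite(f"pics/{n}2.png",p[:,:,::-1]);W=cloud(n,d)
    for k,v in PL.items():
        m=(d>0)&(np.linalg.norm(W[...,:2]-v,axis=-1)<.02)&(W[...,2]<.08);print(n,k,W[m][:,2].mean().round(4),m.sum())
    L=(W[...,:2]-C)@M
    m=(d>0)&(abs(L[...,1])<.08)&(L[...,0]<-.06)&(L[...,0]>-.2)&(W[...,2]>.015)&(W[...,2]<.07);print("front x",np.percentile(L[m][:,0],1))
    for l in["index_gear","folding_loupe","small_jar","dish","thin_brush"]:
        r=regions_of(n,l)
        if r: 
            P=W[r[0]["mask"]&(d>0)];print(l,r[0]["conf"],np.median(P,0).round(3))
print(sense()['position'],sense()['force'])
E
```

```text
time: 10.95
position: [0.4633, -0.0117, 0.3988]
eef_rot: [-0.696, 0.718, -0.0, -0.001]
force: [-0.4, 0.4, -0.3]
grip_width: 0.007
time: 11.37
position: [0.4587, -0.0224, 0.3987]
eef_rot: [-0.697, 0.717, 0.0, 0.0]
force: [-0.4, 0.3, 0.9]
grip_width: 0.004
scene NR 0.0534 305
scene NM 0.0536 339
scene NL -0.1521 506
scene FR 0.0535 282
scene FM 0.0535 309
scene FL -0.1098 428
front x -0.1107105009298872
index_gear 0.66 [0.587 0.332 0.009]
folding_loupe 0.75 [0.648 0.299 0.015]
small_jar 0.61 [0.637 0.223 0.039]
dish 0.83 [0.646 0.176 0.003]
thin_brush 0.56 [ 0.478 -0.117  0.007]
top NR 0.0545 221
top NM 0.0544 218
top NL 0.0545 215
top FR 0.0544 213
top FM 0.054 212
top FL 0.0543 209
front x -0.10962686365534
index_gear 0.78 [0.588 0.33  0.01 ]
folding_loupe 0.61 [0.559 0.13  0.054]
small_jar 0.71 [0.64  0.218 0.042]
dish 0.57 [0.644 0.182 0.003]
thin_brush 0.59 [0.643 0.181 0.003]
[ 0.4582335  -0.02311408  0.39865464] [-0.40308286 -0.2458535   0.25377719]
```

View pics/scene2.png

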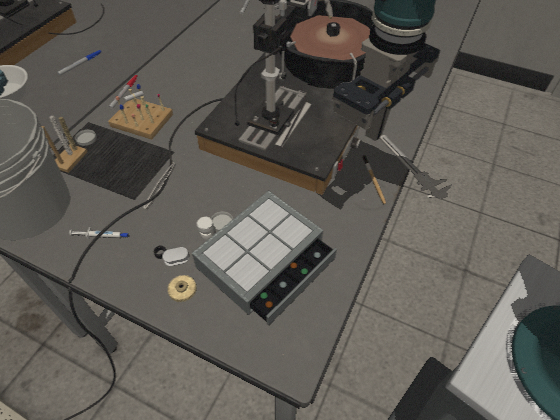

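The drawer is about 40 mm out (its front at (262,305)–(333,250)), the plates are flush, the bystanders stand where they were, and the hand is clear.

```bash
python3 -c "
from bench import *
print(job_done())"
```

```text
the job is handed in; nothing more can be done
None
```

The drawer is open and the job is handed in, with the arm's work done by about 11.4 s of the 58 s allowed. I felt all six plates with the closed fingertips. Five were hard at about 10–12 N. The far-right plate (x = +29, y = −58 mm) gave at about 3 N. I pressed it about 3.5 mm below where the hard plates stopped the fingertips (about 17 N at the wrist), and the drawer sprang out.

**Last checks, with the hand lifted clear:**
- **Drawer:** its front is about 40 mm out in both cameras.
- **Catch plate:** it is level with the other plates within about 0.5 mm.
- **Bystanders:** all five are within a few mm of where they stood, going by the scene camera. The loupe was not found in the first scene picture, so its starting place comes from the top camera.
- **Hand:** the wrist force is about zero.

**Checks that disagreed:**
- In the final top view, the networks put the loupe on the case and the brush on the dish. The picture and the scene camera show both in their places, so I took these as false detections.
- The scene camera's mean depth over the two left plates came out well below the table. The top camera shows both plates flush, so I took this as stray background points in the average.

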